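# Pack the glue-gun caddy for the next class

## Task

Pack the wooden caddy for the next class. First lay the two full-length glue sticks flat in its two lanes, one in each lane; then stand the wide clay pot upright in the square well; last, lower the narrow clay pot upright into the wide one and let it sit loosely on the bottom, without pressing it in. Leave the two short stubs of used glue stick and the clear beaker where they are.

Things in the scene. Friction and masses are not known exactly. Their poses are not given: they have to be found in the camera images.
- caddy: fixed shallow wooden caddy, 142 (x) x 208 (y) mm (all in mm), origin at centre of underside, z up. Floor top at z 4, walls to z 11, 6 thick. Two lanes along its x, each 130 long, 53 wide, centres at x 0, y +14.5 and y +71.5, with a rib between, 4 thick, top at z 9. At the -y end a square well, 80 x 80, centre x 0, y -58, framed to z 11
- stick_0: full-length hot-melt glue stick, cream, 100 mm long along its y, 11 mm thick, lying; does not roll; origin under its middle at its lowest line (z up); either stick may go in either lane
- stick_1: the other full-length glue stick, same as stick_0
- cup_wide: wide low terracotta pot, tapered, open on top: 42 mm high, base 50 mm across, upright rim band 64 mm across over its top 11 mm (grip it there); wall 3 mm, bottom 4 mm thick, mouth 58 mm across; round, origin at the centre of its underside, z up
- cup_narrow: narrow tall terracotta pot, same taper, open on top: 52 mm high, base 35 mm across, upright rim band 53 mm across over its top 11 mm (grip it there); origin at the centre of its underside, z up. Seated in the wide pot its origin is 4 mm above the wide pot's, with about 3 mm of play all round, and its top stands 14 mm above the wide pot's rim
- stub_0: short used stub of glue stick, cream, 50 mm long along its y, 11 mm thick, lying: to be left alone; origin under its middle
- stub_1: another such 50 mm stub: to be left alone
- beaker: clear plastic beaker, 46 mm across and 47 mm high, standing: to be left alone; origin at the centre of its underside

How it is judged:
On the way, in this order (a step that is already met when the one before it is completed fails the run):
1. both full-length sticks lie flat in the lanes, one in each, released ((((y of stick_0 in the frame of caddy between -0.0085 and 0.0375 m and x of stick_0 in the frame of caddy between -0.022 and 0.022 m and z of stick_0 in the frame of caddy between 0.001 and 0.0125 m and angle between stick_0's own y axis and vertical between 1.5208 and 1.6208 rad and angle between the y axis of stick_0 and the x axis of caddy, either way round below 0.5 rad and linear speed of stick_0 below 0.02 m/s and contact force between stick_0 and the fingers below 0.2 N) and (y of stick_1 in the frame of caddy between 0.0485 and 0.0945 m and x of stick_1 in the frame of caddy between -0.022 and 0.022 m and z of stick_1 in the frame of caddy between 0.001 and 0.0125 m and angle between stick_1's own y axis and vertical between 1.5208 and 1.6208 rad and angle between the y axis of stick_1 and the x axis of caddy, either way round below 0.5 rad and linear speed of stick_1 below 0.02 m/s and contact force between stick_1 and the fingers below 0.2 N)) or ((y of stick_1 in the frame of caddy between -0.0085 and 0.0375 m and x of stick_1 in the frame of caddy between -0.022 and 0.022 m and z of stick_1 in the frame of caddy between 0.001 and 0.0125 m and angle between stick_1's own y axis and vertical between 1.5208 and 1.6208 rad and angle between the y axis of stick_1 and the x axis of caddy, either way round below 0.5 rad and linear speed of stick_1 below 0.02 m/s and contact force between stick_1 and the fingers below 0.2 N) and (y of stick_0 in the frame of caddy between 0.0485 and 0.0945 m and x of stick_0 in the frame of caddy between -0.022 and 0.022 m and z of stick_0 in the frame of caddy between 0.001 and 0.0125 m and angle between stick_0's own y axis and vertical between 1.5208 and 1.6208 rad and angle between the y axis of stick_0 and the x axis of caddy, either way round below 0.5 rad and linear speed of stick_0 below 0.02 m/s and contact force between stick_0 and the fingers below 0.2 N)))), for 0.2 s.
2. the wide pot stands upright in the well, released (x of cup_wide in the frame of caddy between -0.02 and 0.02 m and y of cup_wide in the frame of caddy between -0.078 and -0.038 m and z of cup_wide in the frame of caddy between 0.001 and 0.008 m and angle between cup_wide's own z axis and vertical below 0.08 rad and linear speed of cup_wide below 0.02 m/s and contact force between cup_wide and the fingers below 0.2 N), for 0.2 s.
3. the narrow pot sits loosely on the bottom of the wide pot, released (horizontal distance between cup_narrow and cup_wide below 0.008 m and z of cup_narrow in the frame of cup_wide between 0.001 and 0.009 m and angle between cup_narrow's own z axis and vertical below 0.1 rad and linear speed of cup_narrow below 0.02 m/s and contact force between cup_narrow and the fingers below 0.2 N), for 0.2 s.
At the end, for the whole second after the job is handed in: One full stick flat in each lane (middle within 23 mm of its centre line, 0.5 rad of its direction); wide pot upright in the well (within 20 mm of its centre); narrow pot seated in it (within 8 mm, at most 5 mm off the bottom); stubs and beaker moved under 30 mm; all released, at rest (all of step 2 and all of step 3 and (((y of stick_0 in the frame of caddy between -0.0085 and 0.0375 m and x of stick_0 in the frame of caddy between -0.022 and 0.022 m and z of stick_0 in the frame of caddy between 0.001 and 0.0125 m and angle between stick_0's own y axis and vertical between 1.5208 and 1.6208 rad and angle between the y axis of stick_0 and the x axis of caddy, either way round below 0.5 rad and linear speed of stick_0 below 0.02 m/s and contact force between stick_0 and the fingers below 0.2 N) and (y of stick_1 in the frame of caddy between 0.0485 and 0.0945 m and x of stick_1 in the frame of caddy between -0.022 and 0.022 m and z of stick_1 in the frame of caddy between 0.001 and 0.0125 m and angle between stick_1's own y axis and vertical between 1.5208 and 1.6208 rad and angle between the y axis of stick_1 and the x axis of caddy, either way round below 0.5 rad and linear speed of stick_1 below 0.02 m/s and contact force between stick_1 and the fingers below 0.2 N)) or ((y of stick_1 in the frame of caddy between -0.0085 and 0.0375 m and x of stick_1 in the frame of caddy between -0.022 and 0.022 m and z of stick_1 in the frame of caddy between 0.001 and 0.0125 m and angle between stick_1's own y axis and vertical between 1.5208 and 1.6208 rad and angle between the y axis of stick_1 and the x axis of caddy, either way round below 0.5 rad and linear speed of stick_1 below 0.02 m/s and contact force between stick_1 and the fingers below 0.2 N) and (y of stick_0 in the frame of caddy between 0.0485 and 0.0945 m and x of stick_0 in the frame of caddy between -0.022 and 0.022 m and z of stick_0 in the frame of caddy between 0.001 and 0.0125 m and angle between stick_0's own y axis and vertical between 1.5208 and 1.6208 rad and angle between the y axis of stick_0 and the x axis of caddy, either way round below 0.5 rad and linear speed of stick_0 below 0.02 m/s and contact force between stick_0 and the fingers below 0.2 N))) and distance of each of stub_0, stub_1, beaker from where it was at the start of the episode below 0.03 m); the robot touches nothing.
It fails at once if the pots are pressed together with more than 20 N (contact force between cup_wide and cup_narrow above 20 N).
It fails at once if a stub or the beaker is moved by more than 30 mm (not (distance of each of stub_0, stub_1, beaker from where it was at the start of the episode below 0.03 m)).
It also fails if it takes over 96 s, if anything falls off the work surface, if the arm or the gripper's body presses on something with over 40 N, if the wrist force passes 120 N, or if a joint passes its speed limit or range.

## Robot

A 6-joint arm with a two-finger parallel gripper is mounted at the origin on a cart in front of the work surface, level with it; the furniture and walls round the work are solid. World frame = base frame: x ahead of the robot, y to its left, z up, the work surface at z = 0. Lengths are in m, angles in rad, forces in N, time in s.
With the tool pointing down it reaches from about 0.35 to 0.8 m from the base axis. Payload 7.3 kg.
Tool frame: the origin (TCP) lies at the very end of the fingers, on their centre line; the grasp point (between the pads) lies 19 mm behind it (robot.grasp_offset is the distance from the TCP to the grasp point, in m); z points along the fingers, y is the line along which they close (so a half turn about z gives the same grasp; the last joint's range is limited). The gripper opens to 85 mm and grips with 20 to 120 N. Pads are 22 mm wide; open, the fingers measure 114 mm over their backs; the gripper's body (76 mm by 85 mm) begins 54 mm behind the grasp point. The pads swing forward as they close: fully open they stand 13 mm farther back than shut.
Start: joints at [-1.487, 0.342, 1.524, -0, 1.275, -0.146], TCP at [0.12, -0.511, 0.231] pointing down, gripper open.
Joint ranges: [-2.53, 2.53], [-0.77, 2.02], [0.04, 2.7], [-1, 4.14], [0.28, 2.66], [-3.11, 3.11]. Speed limits (rad/s): [2.57, 2.57, 3.14, 3.14, 3.14, 3.14].

## Interface

Orientations are given as a unit quaternion [x, y, z, w].
In Python, from station import robot gives the robot as it stands.
- The arm moves only by the tool apply_moves, never from a script. Its argument "steps" is a list of rows, each a list of 2 entries, a list of its own where there are three numbers: the shift along the tool's x, y, z in units of 50 mm (1.0 is 50 mm), then the turn, a rotation vector about the tool's x, y, z in units of 6 degrees (1.0 is 6 degrees). In form: [[[dx, dy, dz], [rx, ry, rz]], ...]. A call has 1 to 20 rows; each row shifts and turns the commanded pose from where the row before left it, along the tool's axes as they then stand; what a row does not reach is not made up. A row lasts 1/10 s, in which the tool goes at most 50 mm and 8.59 degrees, less where a joint would pass 70% of its speed; a pose out of reach is approached as far as the arm can. A call is refused whole if a number of a shift passes 1 or a number of a turn 1, either way. A call with a gripper value outside its range is refused whole. "claw" is the opening, from 0 (shut) to 1 (fully open), set as the call begins (left out, the last holds). The fingers move at their own pace and stop on an object; "grip_force" is the grip in N (left out, the last holds). Time passes only in rows, so rows that do not move let the fingers close. It gives the time, the measured TCP pose, the force, the opening and the grip force at its end, in the units of the state.
- robot.get_state(): the state, without advancing time (a new reading comes with each control period).
- robot.capture(name): name is "side" or "top" or "wrist"; returns a dict with "color" (480x640x3 uint8, red, green, blue), "vertical_fov" (degrees; the focal length in pixels is half the picture's height over the tangent of half this angle, whatever the lens; pixels are square), "cx", "cy" (the principal point, pixels), "camera_from_world" (4x4, takes a point from world to camera coordinates); the wrist camera has in their place "tool_from_camera" (4x4, takes a point from camera to tool coordinates, whose origin is the TCP and whose axes are the flange's). Camera axes: x right, y up, looking along -z (the intrinsics and any distortion apply to the point x, -y, -z); pixel columns grow to the right and rows downward; lengths in m; the calibration is good to about 2 mm. A picture is of the moment at which its call begins: read the wrist's pose just before it. There is no depth.
- robot.close_job(): hands the job in; it is judged then, once.
The state is a dict: "time_s": time; "q": joint angles; "qd": joint speeds; "effort": joint torques, N m; "eef_pos": TCP position; "tool_rot": TCP orientation; "contact_force": force on the tool from outside, world axes, zero at the start; "ft_torque": the same for the moment, N m; "gripper_width": opening from 0.0 (shut) to 1.0 (fully open); "grasp_force": force on a finger pad.
Only numpy, scipy, OpenCV 4.12 (cv2) and the standard library are available. Lean on these libraries where they do the work, as an engineer would, in place of code of your own. Each camera call takes 0.05 s, during which the arm holds its last target. There are 200 camera calls.

## Working session

There is one attempt and no reset: what is moved stays moved. The work goes in short steps, Python scripts to look and compute and a tool call to move; the robot and the scene stay as the last step left them, time stands still between calls to the robot, and variables do not carry over. Pictures are saved under pics/ and viewed, at most 14 in all, crops included, and the job is handed in when it is done.

Besides the shell and the picture viewer there is one more tool, called after ">>>" as a command line: name --argument value ..., lists and objects as JSON in quotes. apply_moves: Moves the arm, as the interface text tells. Its arguments: {"type":"object","properties":{"steps":{"type":"array"},"claw":{"type":"number"},"grip_force":{"type":"number"}},"required":["steps"]}

```bash
mkdir -p pics; ls
python3 - <<'E'
from station import robot
import cv2,json,numpy as np
s=robot.get_state();print(s)
for n in("side","top"):
    c=robot.capture(n);cv2.imwrite(f"pics/{n}0.png",c["color"][:,:,::-1])
    print(n,{k:(np.round(v,4).tolist() if k!="color" else 0) for k,v in c.items() if k!='color'})
c=robot.capture("wrist");print({k:np.round(v,4).tolist() for k,v in c.items() if k!='color'})
E
```

```text
pics
{'time_s': 0.0, 'q': array([-1.48697763e+00,  3.42749931e-01,  1.52503462e+00,  1.35976490e-06,
        1.27539604e+00, -1.45954537e-01]), 'qd': array([ 0.00055741,  0.00172421, -0.00051888, -0.00054074,  0.00177465,
       -0.00017382]), 'effort': array([-2.90942817e-04, -4.33675468e+01, -2.46013784e+01, -1.38859486e-04,
        7.91528699e-03,  2.76271942e-05]), 'eef_pos': array([ 0.1195831 , -0.51078079,  0.2306057 ]), 'tool_rot': array([ 9.93407498e-01,  1.14633821e-01,  2.53129460e-05, -7.93565218e-04]), 'contact_force': array([-0.2118294 , -0.33927807, -0.41953786]), 'ft_torque': array([0.00876466, 0.01671733, 0.05531152]), 'grasp_force': 0.0, 'gripper_width': 1.0004095797403667}
side {'vertical_fov': 57.9729, 'cx': 324.4711, 'cy': 236.0167, 'camera_from_world': [[0.9984, -0.0559, -0.0109, -0.5172], [0.0361, 0.4721, 0.8808, -0.0546], [-0.0441, -0.8798, 0.4733, -0.9873], [0.0, 0.0, 0.0, 1.0]]}
top {'vertical_fov': 55.6804, 'cx': 320.051, 'cy': 243.8161, 'camera_from_world': [[-0.018, -0.9998, 0.0024, -0.0108], [0.9961, -0.0177, 0.0867, -0.5413], [-0.0867, 0.0039, 0.9962, -1.2018], [0.0, 0.0, 0.0, 1.0]]}
{'vertical_fov': 71.261, 'cx': 320.1931, 'cy': 236.8504, 'tool_from_camera': [[0.0011, 0.9591, 0.2829, 0.0718], [1.0, -0.0015, 0.0012, -0.0003], [0.0016, 0.2829, -0.9591, -0.1428], [0.0, 0.0, 0.0, 1.0]]}
```

View pics/top0.png

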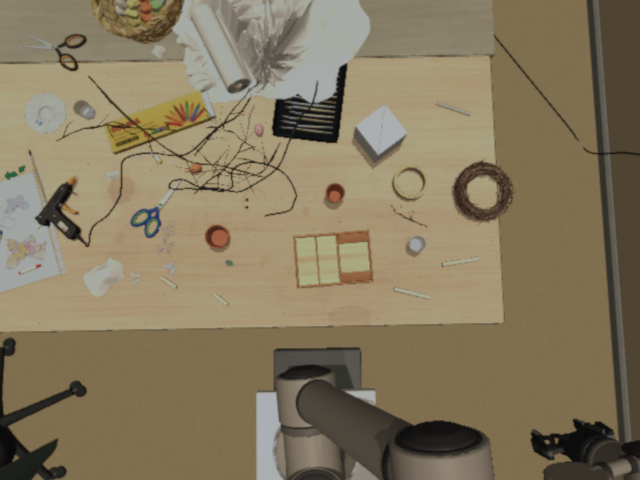

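View pics/side0.png

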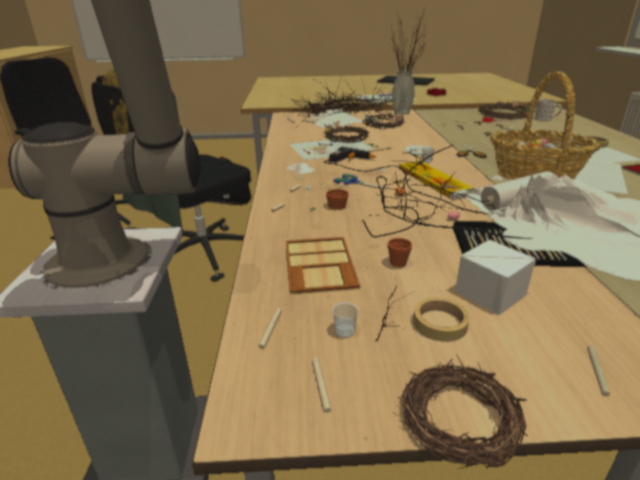

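The top view shows the caddy at about (333,259), with the well to the right. Full sticks lie at (412,293) and (461,262), stubs at (169,283) and (220,299). The wide pot is at (218,237), the narrow pot at (335,193) and the beaker at (416,244).

```bash
cat > h.py <<'E'
import numpy as np,cv2
from station import robot
from scipy.spatial.transform import Rotation as R
def K(c): 
    f=240/np.tan(np.radians(c["vertical_fov"])/2); return f,c["cx"],c["cy"]
def world_from_cam(c,s=None):
    if "camera_from_world" in c: return np.linalg.inv(c["camera_from_world"])
    T=np.eye(4);T[:3,:3]=R.from_quat(s["tool_rot"]).as_matrix();T[:3,3]=s["eef_pos"]
    return T@c["tool_from_camera"]
def bp(c,uv,z,s=None):
    f,cx,cy=K(c);W=world_from_cam(c,s);uv=np.atleast_2d(uv)
    d=np.c_[(uv[:,0]-cx)/f,-(uv[:,1]-cy)/f,-np.ones(len(uv))]@W[:3,:3].T
    o=W[:3,3];return o+d*((z-o[2])/d[:,2])[:,None]
def proj(c,p,s=None):
    f,cx,cy=K(c);M=np.linalg.inv(world_from_cam(c,s));q=np.atleast_2d(p)@M[:3,:3].T+M[:3,3]
    return np.c_[cx+f*q[:,0]/-q[:,2],cy-f*q[:,1]/-q[:,2]]
E
python3 - <<'E'
from h import *
c=robot.capture("top");im=c["color"]
def show(n,uv,z):print(n,np.round(bp(c,uv,z),4)[:,:2].tolist())
lab=cv2.cvtColor(im,cv2.COLOR_RGB2LAB).astype(int)
for n,(x,y) in dict(sA=(412,293),sB=(461,262),u0=(169,283),u1=(220,299),far=(453,108)).items():
    x0,y0=x-25,y-14
    p=lab[y0:y+14,x0:x+25];d=np.abs(p-np.median(p.reshape(-1,3),0)).sum(2)
    m=((d>22)&(p[:,:,2]<np.median(p[:,:,2])-6)).astype(np.uint8)
    k,l,st,ce=cv2.connectedComponentsWithStats(m);i=1+st[1:,4].argmax()
    pts=np.argwhere(l==i)[:,::-1].astype(np.float32)+[x0,y0]
    w=bp(c,pts,0.006)[:,:2].astype(np.float32);r=cv2.minAreaRect(w)
    b=cv2.boxPoints(r);e=b[1]-b[0] if np.linalg.norm(b[1]-b[0])>np.linalg.norm(b[2]-b[1]) else b[2]-b[1]
    print(n,len(pts),np.round(w.mean(0),4),np.round(r[1],3),'ang',np.degrees(np.arctan2(e[1],e[0])).round(1))
show('caddy',[(294,237),(370,231),(373,282),(298,288)],.011)
show('wide rim',[(217.5,237)],.042);show('narrow',[(335,192)],.052);show('beaker',[(416,244)],.047)
cv2.imwrite("pics/crop1.png",cv2.resize(im[165:310,195:485],(800,400),interpolation=cv2.INTER_CUBIC)[:,:,::-1])
E
```

```text
sA 64 [ 0.4056 -0.2658] [0.098 0.005] ang 75.0
sB 23 [ 0.4906 -0.4166] [0.004 0.044] ang -82.3
u0 14 [0.4754 0.3845] [0.007 0.014] ang -13.6
u1 11 [0.3928 0.2464] [0.023 0.003] ang 50.9
far 28 [ 0.9225 -0.3847] [0.069 0.006] ang 67.7
caddy [[0.5621, 0.0502], [0.5748, -0.1575], [0.4359, -0.1618], [0.4234, 0.0412]]
wide rim [[0.5625, 0.2518]]
narrow [[0.6762, -0.0626]]
beaker [[0.534, -0.2742]]
```

View pics/crop1.png

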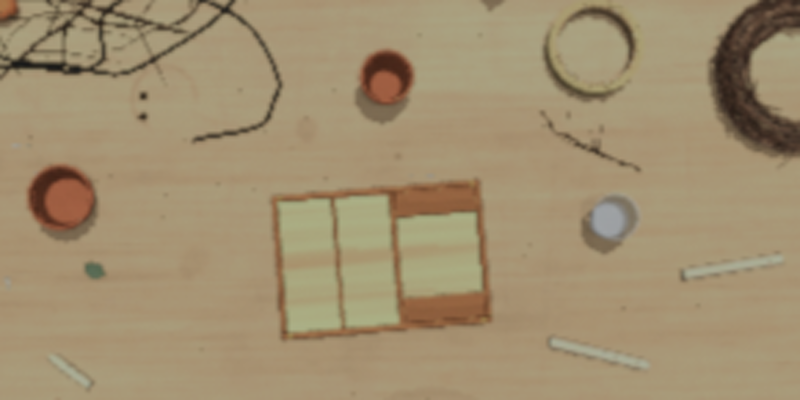

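Run:
```python
from h import *
c=robot.capture("top")
F=lambda p:np.array(p,float)/2.7586+[195,165]
def sh(n,p,z):
    w=bp(c,F(p),z)[:,:2];print(n,np.round(w,4).tolist(),'mean',w.mean(0).round(4));return w
w=sh('caddy',[(274,198),(478,181),(490,320),(285,338)],.011)
for a,b in((0,1),(3,2),(0,3),(1,2)):
    d=w[a]-w[b];print(np.linalg.norm(d).round(4),np.degrees(np.arctan2(d[1],d[0])).round(2))
for n,p in dict(A=[(550,342),(647,365)],B=[(682,274),(783,260)]).items():
    w=sh(n,p,.006);d=w[0]-w[1];print(np.linalg.norm(d).round(3),np.degrees(np.arctan2(d[1],d[0])).round(1))
sh('wide',[(62,198)],.042);sh('narrow',[(386.5,76)],.052)
```

```text
caddy [[0.5627, 0.0493], [0.576, -0.1529], [0.4386, -0.1609], [0.4247, 0.0403]] mean [ 0.5005 -0.056 ]
0.2026 93.77
0.2017 93.96
0.1383 3.72
0.1376 3.35
A [[0.416, -0.2199], [0.3918, -0.3145]] mean [ 0.4039 -0.2672]
0.098 75.7
B [[0.4805, -0.3525], [0.4926, -0.4531]] mean [ 0.4865 -0.4028]
0.101 96.8
wide [[0.5631, 0.2519]] mean [0.5631 0.2519]
narrow [[0.6747, -0.0628]] mean [ 0.6747 -0.0628]
```

```bash
cat >> h.py <<'E'
def plan(x,y,z,h):
    s=robot.get_state();M=R.from_quat(s["tool_rot"]).as_matrix()
    h0=np.degrees(np.arctan2(M[1,0],M[0,0]));dh=(h-h0+180)%360-180
    t=np.radians(h);d=np.array([x,y,z])-s["eef_pos"]
    Rt=np.array([[np.cos(t),np.sin(t),0],[np.sin(t),-np.cos(t),0],[0,0,-1]])
    # small tilt correction, in tool frame
    tilt=np.degrees(R.from_matrix(M.T@np.array([[np.cos(np.radians(h0)),np.sin(np.radians(h0)),0],[np.sin(np.radians(h0)),-np.cos(np.radians(h0)),0],[0,0,-1]]).T).as_rotvec())
    print("t",round(s["time_s"],2),"pos",s["eef_pos"].round(4),"h",h0.round(2),"rz units",(-dh/6).round(2),"shift after turn, units",(Rt.T@d/.05).round(2),"tilt deg",tilt.round(2),"w",round(s["gripper_width"],3),"F",s["contact_force"].round(1),"gf",round(float(s["grasp_force"]),1))
E
python3 -c "
from h import *
print(robot.grasp_offset);plan(.4865,-.4028,.10,96.8)"
```

```text
0.0187
t 0.25 pos [ 0.1196 -0.511   0.231 ] h 13.17 rz units -13.94 shift after turn, units [1.28 7.54 2.62] tilt deg [-0.04 -0.01  0.  ] w 0.997 F [ 0.2 -0.5  0.8] gf 0.0
```

>>> apply_moves --steps '[[[0, 0, 0], [0, 0, -1]], [[0, 0, 0], [0, 0, -1]], [[0, 0, 0], [0, 0, -1]], [[0, 0, 0], [0, 0, -1]], [[0, 0, 0], [0, 0, -1]], [[0, 0, 0], [0, 0, -1]], [[0, 0, 0], [0, 0, -1]], [[0, 0, 0], [0, 0, -1]], [[0, 0, 0], [0, 0, -1]], [[0, 0, 0], [0, 0, -1]], [[0, 0, 0], [0, 0, -1]], [[0, 0, 0], [0, 0, -1]], [[0, 0, 0], [0, 0, -1]], [[0, 0, 0], [0, 0, -0.94]]]' --claw 0.6

```text
time_s: 1.65
eef_pos: [0.1196, -0.5111, 0.2312]
tool_rot: [0.662, 0.749, 0.0, -0.0]
contact_force: [-0.0, 0.5, -0.3]
gripper_width: 0.6
grasp_force: 0.0
```

>>> apply_moves --steps '[[[0.08, 0.47, 0.1], [0, 0, 0]], [[0.08, 0.47, 0.1], [0, 0, 0]], [[0.08, 0.47, 0.1], [0, 0, 0]], [[0.08, 0.47, 0.1], [0, 0, 0]], [[0.08, 0.47, 0.1], [0, 0, 0]], [[0.08, 0.47, 0.1], [0, 0, 0]], [[0.08, 0.47, 0.1], [0, 0, 0]], [[0.08, 0.47, 0.1], [0, 0, 0]], [[0.08, 0.47, 0.1], [0, 0, 0]], [[0.08, 0.47, 0.1], [0, 0, 0]], [[0.08, 0.47, 0.1], [0, 0, 0]], [[0.08, 0.47, 0.1], [0, 0, 0]], [[0.08, 0.47, 0.1], [0, 0, 0]], [[0.08, 0.47, 0.1], [0, 0, 0]], [[0.08, 0.47, 0.1], [0, 0, 0]], [[0.08, 0.49, 0.1], [0, 0, 0]], [[0, 0, 0], [0, 0, 0]], [[0, 0, 0], [0, 0, 0]], [[0, 0, 0], [0, 0, 0]]]'

```text
time_s: 3.55
eef_pos: [0.4856, -0.4033, 0.1514]
tool_rot: [0.664, 0.748, -0.0, -0.0]
contact_force: [-0.7, -0.7, -0.1]
gripper_width: 0.599
grasp_force: 0.0
```

Run:
```python
from h import *
plan(.4865,-.4028,.0035,96.8)
s=robot.get_state();c=robot.capture("wrist");cv2.imwrite("pics/w1.png",c["color"][:,:,::-1])
print(proj(c,[[.4805,-.3525,.006],[.4926,-.4531,.006]],s))
```

```text
t 3.55 pos [ 0.4856 -0.4033  0.1514] h 96.78 rz units -0.0 shift after turn, units [0.01 0.02 2.96] tilt deg [-0.03  0.   -0.  ] w 0.599 F [-0.7 -0.7 -0.1] gf 0.0
[[321.6198346  164.81143516]
 [321.52498747 276.16892061]]
```

View pics/w1.png

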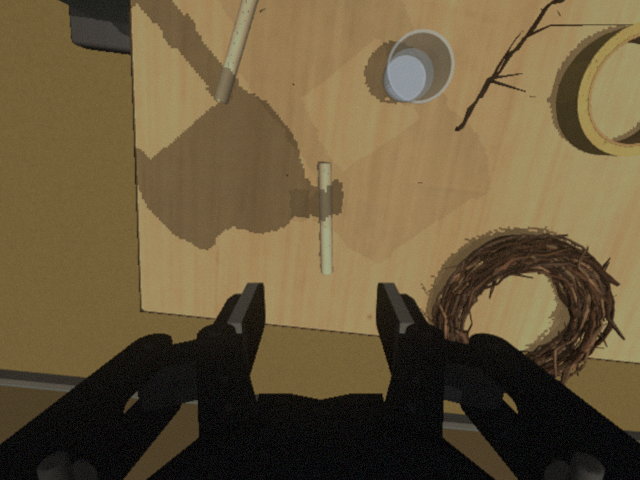

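The wrist view shows stick B from (324,163) to (327,273), within 3 mm of the prediction, so I'm descending.

>>> apply_moves --steps '[[[0, 0.04, 0.3], [0, 0, 0]], [[0, 0.02, 0.3], [0, 0, 0]], [[0, 0, 0.3], [0, 0, 0]], [[0, 0, 0.3], [0, 0, 0]], [[0, 0, 0.3], [0, 0, 0]], [[0, 0, 0.3], [0, 0, 0]], [[0, 0, 0.3], [0, 0, 0]], [[0, 0, 0.3], [0, 0, 0]], [[0, 0, 0.2], [0, 0, 0]], [[0, 0, 0.16], [0, 0, 0]], [[0, 0, 0.1], [0, 0, 0]], [[0, 0, 0.1], [0, 0, 0]], [[0, 0, 0.1], [0, 0, 0]], [[0, 0, 0.09], [0, 0, 0]], [[0, 0, 0], [0, 0, 0]], [[0, 0, 0], [0, 0, 0]]]'

```text
time_s: 5.2
eef_pos: [0.4896, -0.4028, -0.0033]
tool_rot: [0.664, 0.748, -0.0, 0.001]
contact_force: [-5.1, 5.5, 19.5]
gripper_width: 0.599
grasp_force: 9.4
```

>>> apply_moves --steps '[[[0, 0, 0], [0, 0, 0]], [[0, 0, 0], [0, 0, 0]], [[0, 0, 0], [0, 0, 0]], [[0, 0, 0], [0, 0, 0]], [[0, 0, 0], [0, 0, 0]], [[0, 0, 0], [0, 0, 0]], [[0, 0, 0], [0, 0, 0]], [[0, 0, 0], [0, 0, 0]], [[0, 0, 0], [0, 0, 0]], [[0, 0, 0], [0, 0, 0]]]' --claw 0 --grip_force 30

```text
time_s: 6.2
eef_pos: [0.4927, -0.4061, 0.0003]
tool_rot: [0.664, 0.748, -0.001, 0.006]
contact_force: [-1.9, 2.1, 32.0]
gripper_width: 0.102
grasp_force: 47.3
```

>>> apply_moves --steps '[[[0, 0, -0.2], [0, 0, 0]], [[0, 0, -0.4], [0, 0, 0]], [[0, 0, -0.4], [0, 0, 0]], [[0, 0, -0.4], [0, 0, 0]], [[0, 0, -0.4], [0, 0, 0]], [[0, 0, 0], [0, 0, 0]]]'

```text
time_s: 6.8
eef_pos: [0.4907, -0.4039, 0.0868]
tool_rot: [0.664, 0.748, -0.0, 0.003]
contact_force: [-0.3, -0.2, 0.1]
gripper_width: 0.102
grasp_force: 30.9
```

Run:
```python
from h import *
plan(.496,.0154,.09,3.6)
c=robot.capture("top");cv2.imwrite("pics/t2.png",cv2.resize(c["color"][220:320,380:500],(720,600))[:,:,::-1])
```

```text
t 6.8 pos [ 0.4907 -0.4039  0.0868] h 96.81 rz units 15.53 shift after turn, units [ 0.63 -8.36 -0.06] tilt deg [0.2  0.28 0.  ] w 0.102 F [-0.3 -0.2  0.1] gf 30.9
```

>>> apply_moves --steps '[[[0, 0, -0.1], [0, 0, 0.97]], [[0, 0, -0.1], [0, 0, 0.97]], [[0, 0, -0.1], [0, 0, 0.97]], [[0, 0, -0.1], [0, 0, 0.97]], [[0, 0, 0], [0, 0, 0.97]], [[0, 0, 0], [0, 0, 0.97]], [[0, 0, 0], [0, 0, 0.97]], [[0, 0, 0], [0, 0, 0.97]], [[0, 0, 0], [0, 0, 0.97]], [[0, 0, 0], [0, 0, 0.97]], [[0, 0, 0], [0, 0, 0.97]], [[0, 0, 0], [0, 0, 0.97]], [[0, 0, 0], [0, 0, 0.97]], [[0, 0, 0], [0, 0, 0.97]], [[0, 0, 0], [0, 0, 0.97]], [[0, 0, 0], [0, 0, 0.97]]]'

```text
time_s: 8.45
eef_pos: [0.4888, -0.4021, 0.102]
tool_rot: [1.0, 0.03, -0.001, -0.001]
contact_force: [-0.2, -0.2, -0.0]
gripper_width: 0.103
grasp_force: 30.9
```

>>> apply_moves --steps '[[[0.03, -0.44, 0], [0, 0, 0]], [[0.03, -0.44, 0], [0, 0, 0]], [[0.03, -0.44, 0], [0, 0, 0]], [[0.03, -0.44, 0], [0, 0, 0]], [[0.03, -0.44, 0], [0, 0, 0]], [[0.03, -0.44, 0], [0, 0, 0]], [[0.03, -0.44, 0], [0, 0, 0]], [[0.03, -0.44, 0], [0, 0, 0]], [[0.03, -0.44, 0], [0, 0, 0]], [[0.03, -0.44, 0], [0, 0, 0]], [[0.03, -0.44, 0], [0, 0, 0]], [[0.03, -0.44, 0], [0, 0, 0]], [[0.03, -0.44, 0], [0, 0, 0]], [[0.03, -0.44, 0], [0, 0, 0]], [[0.03, -0.44, 0], [0, 0, 0]], [[0.03, -0.44, 0], [0, 0, 0]], [[0.03, -0.44, 0], [0, 0, 0]], [[0.03, -0.44, 0], [0, 0, 0]], [[0.03, -0.44, 0], [0, 0, 0]], [[0, 0, 0], [0, 0, 0]]]'

```text
time_s: 10.45
eef_pos: [0.4899, 0.0184, 0.1026]
tool_rot: [0.999, 0.033, -0.001, -0.0]
contact_force: [0.4, -0.6, 0.4]
gripper_width: 0.102
grasp_force: 30.9
```

Run:
```python
from h import *
plan(.496,.0154,.009,3.6)
s=robot.get_state();c=robot.capture("wrist");cv2.imwrite("pics/w2.png",c["color"][:,:,::-1])
a=np.radians(3.6)
for p in((-71,104),(71,104),(71,-104),(-71,-104)):
    q=[.5005+(p[0]*np.cos(a)-p[1]*np.sin(a))/1e3,-.056+(p[0]*np.sin(a)+p[1]*np.cos(a))/1e3,.011];print(p,proj(c,q,s).round(0))
```

```text
t 10.45 pos [0.4899 0.0184 0.1026] h 3.84 rz units 0.04 shift after turn, units [0.12 0.07 1.87] tilt deg [-0.05  0.13 -0.  ] w 0.102 F [ 0.4 -0.6  0.4] gf 30.9
(-71, 104) [[284. 319.]]
(71, 104) [[278. 129.]]
(71, -104) [[590. 131.]]
(-71, -104) [[548. 320.]]
```

View pics/w2.png

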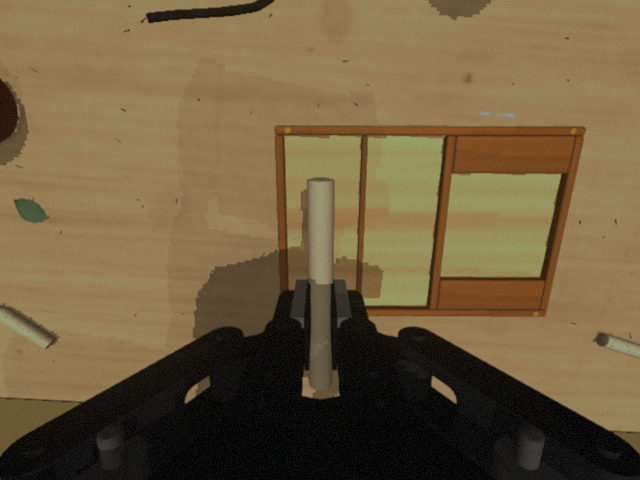

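The caddy corners sit at (277,127), (586,127) and (548,317), close to the prediction, and the stick is held along the lane. I'm lowering it now.

>>> apply_moves --steps '[[[0.06, 0.03, 0], [0, 0, 0]], [[0.06, 0.04, 0], [0, 0, 0]], [[0, 0, 0.3], [0, 0, 0]], [[0, 0, 0.3], [0, 0, 0]], [[0, 0, 0.3], [0, 0, 0]], [[0, 0, 0.3], [0, 0, 0]], [[0, 0, 0.3], [0, 0, 0]], [[0, 0, 0.15], [0, 0, 0]], [[0, 0, 0.1], [0, 0, 0]], [[0, 0, 0.1], [0, 0, 0]], [[0, 0, 0], [0, 0, 0]], [[0, 0, 0], [0, 0, 0]], [[0, 0, 0], [0, 0, 0]]]'

```text
time_s: 11.8
eef_pos: [0.4975, 0.0132, 0.0117]
tool_rot: [0.999, 0.032, 0.0, 0.0]
contact_force: [0.1, -0.8, 0.0]
gripper_width: 0.101
grasp_force: 30.9
```

>>> apply_moves --steps '[[[0, 0, 0], [0, 0, 0]], [[0, 0, 0], [0, 0, 0]], [[0, 0, 0], [0, 0, 0]], [[0, 0, 0], [0, 0, 0]], [[0, 0, 0], [0, 0, 0]], [[0, 0, -0.1], [0, 0, 0]], [[0, 0, -0.2], [0, 0, 0]], [[0, 0, -0.4], [0, 0, 0]], [[0, 0, -0.4], [0, 0, 0]], [[0, 0, -0.4], [0, 0, 0]], [[0, 0, -0.4], [0, 0, 0]], [[0, 0, 0], [0, 0, 0]]]' --claw 0.25

```text
time_s: 13.0
eef_pos: [0.4989, 0.0131, 0.1095]
tool_rot: [0.999, 0.032, 0.003, 0.001]
contact_force: [-0.9, 0.4, 0.6]
gripper_width: 0.249
grasp_force: 0.0
```

Run:
```python
from h import *
plan(.405,-.2665,.10,75.7)
```

```text
t 13.0 pos [0.4989 0.0131 0.1095] h 3.69 rz units -12.0 shift after turn, units [-5.88 -0.44  0.19] tilt deg [ 0.07 -0.35 -0.  ] w 0.249 F [-0.9  0.4  0.6] gf 0.0
```

>>> apply_moves --steps '[[[0, 0, 0], [0, 0, -1]], [[0, 0, 0], [0, 0, -1]], [[0, 0, 0], [0, 0, -1]], [[0, 0, 0], [0, 0, -1]], [[0, 0, 0], [0, 0, -1]], [[0, 0, 0], [0, 0, -1]], [[0, 0, 0], [0, 0, -1]], [[0, 0, 0], [0, 0, -1]], [[0, 0, 0], [0, 0, -1]], [[0, 0, 0], [0, 0, -1]], [[0, 0, 0], [0, 0, -1]], [[0, 0, 0], [0, 0, -1]]]' --claw 0.6

```text
time_s: 14.2
eef_pos: [0.4967, 0.0133, 0.1059]
tool_rot: [0.788, 0.615, -0.0, -0.0]
contact_force: [0.1, -1.5, -1.0]
gripper_width: 0.6
grasp_force: 0.0
```

>>> apply_moves --steps '[[[-0.42, -0.03, 0], [0, 0, 0]], [[-0.42, -0.03, 0], [0, 0, 0]], [[-0.42, -0.03, 0], [0, 0, 0]], [[-0.42, -0.03, 0], [0, 0, 0]], [[-0.42, -0.03, 0], [0, 0, 0]], [[-0.42, -0.03, 0], [0, 0, 0]], [[-0.42, -0.03, 0], [0, 0, 0]], [[-0.42, -0.03, 0], [0, 0, 0]], [[-0.42, -0.03, 0], [0, 0, 0]], [[-0.42, -0.03, 0], [0, 0, 0]], [[-0.42, -0.03, 0], [0, 0, 0]], [[-0.42, -0.03, 0], [0, 0, 0]], [[-0.42, -0.04, 0], [0, 0, 0]], [[-0.42, -0.04, 0], [0, 0, 0]], [[0, 0, 0], [0, 0, 0]], [[0, 0, 0], [0, 0, 0]]]'

```text
time_s: 15.8
eef_pos: [0.4028, -0.2659, 0.1059]
tool_rot: [0.79, 0.613, 0.0, -0.001]
contact_force: [-0.5, -0.1, 0.5]
gripper_width: 0.601
grasp_force: 0.0
```

Run:
```python
from h import *
plan(.405,-.2665,.004,75.7)
s=robot.get_state();c=robot.capture("wrist");cv2.imwrite("pics/w3.png",c["color"][:,:,::-1])
print(proj(c,[[.416,-.2199,.006],[.3918,-.3145,.006]],s).round(0))
```

```text
t 15.8 pos [ 0.4028 -0.2659  0.1059] h 75.62 rz units -0.01 shift after turn, units [-0.    0.05  2.04] tilt deg [-0.05 -0.04  0.  ] w 0.601 F [-0.5 -0.1  0.5] gf 0.0
[[323. 174.]
 [322. 298.]]
```

View pics/w3.png

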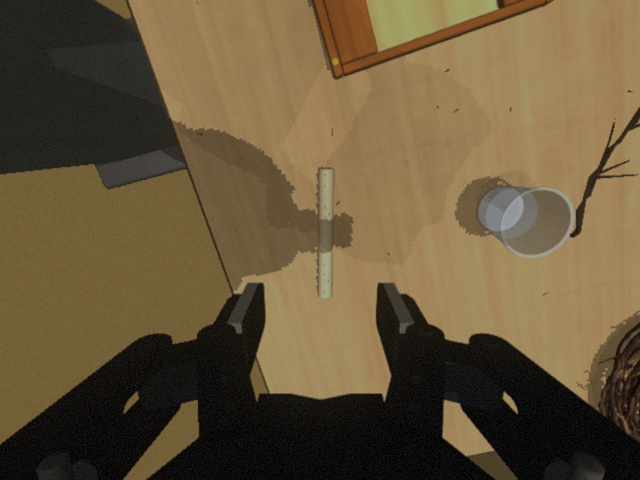

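Stick A runs from (326,168) to (325,298), as expected.

>>> apply_moves --steps '[[[0.02, 0.04, 0.3], [0, 0, 0]], [[0.02, 0.03, 0.3], [0, 0, 0]], [[0, 0, 0.3], [0, 0, 0]], [[0, 0, 0.3], [0, 0, 0]], [[0, 0, 0.3], [0, 0, 0]], [[0, 0, 0.2], [0, 0, 0]], [[0, 0, 0.1], [0, 0, 0]], [[0, 0, 0.1], [0, 0, 0]], [[0, 0, 0.12], [0, 0, 0]], [[0, 0, 0], [0, 0, 0]], [[0, 0, 0], [0, 0, 0]]]'

```text
time_s: 16.95
eef_pos: [0.4071, -0.2652, 0.0054]
tool_rot: [0.79, 0.613, -0.0, 0.0]
contact_force: [0.1, 0.0, -0.4]
gripper_width: 0.595
grasp_force: 0.0
```

>>> apply_moves --steps '[[[0, 0, 0], [0, 0, 0]], [[0, 0, 0], [0, 0, 0]], [[0, 0, 0], [0, 0, 0]], [[0, 0, 0], [0, 0, 0]], [[0, 0, 0], [0, 0, 0]], [[0, 0, 0], [0, 0, 0]], [[0, 0, 0], [0, 0, 0]], [[0, 0, 0], [0, 0, 0]], [[0, 0, 0], [0, 0, 0]], [[0, 0, 0], [0, 0, 0]]]' --claw 0 --grip_force 30

```text
time_s: 17.95
eef_pos: [0.4072, -0.2653, 0.0056]
tool_rot: [0.79, 0.613, 0.0, 0.0]
contact_force: [-0.5, 0.8, 5.2]
gripper_width: 0.101
grasp_force: 31.6
```

>>> apply_moves --steps '[[[0, 0, -0.2], [0, 0, 0]], [[0, 0, -0.4], [0, 0, 0]], [[0, 0, -0.4], [0, 0, 0]], [[0, 0, -0.4], [0, 0, 0]], [[0, 0, -0.4], [0, 0, 0]], [[0, 0, -0.2], [0, 0, 1]], [[0, 0, 0], [0, 0, 1]], [[0, 0, 0], [0, 0, 1]], [[0, 0, 0], [0, 0, 1]], [[0, 0, 0], [0, 0, 1]], [[0, 0, 0], [0, 0, 1]], [[0, 0, 0], [0, 0, 1]], [[0, 0, 0], [0, 0, 1]], [[0, 0, 0], [0, 0, 1]], [[0, 0, 0], [0, 0, 1]], [[0, 0, 0], [0, 0, 1]], [[0, 0, 0], [0, 0, 1]], [[0, 0, 0], [0, 0, 0]]]'

```text
time_s: 19.75
eef_pos: [0.4069, -0.265, 0.1056]
tool_rot: [0.999, 0.032, 0.0, 0.0]
contact_force: [0.2, 0.7, -0.1]
gripper_width: 0.103
grasp_force: 30.9
```

Run:
```python
from h import *
plan(.4996,-.0415,.1,3.6)
```

```text
t 19.75 pos [ 0.4069 -0.265   0.1056] h 3.64 rz units 0.01 shift after turn, units [ 2.13 -4.35  0.11] tilt deg [ 0. -0. -0.] w 0.103 F [ 0.2  0.7 -0.1] gf 30.9
```

>>> apply_moves --steps '[[[0.18, -0.36, 0], [0, 0, 0]], [[0.18, -0.36, 0], [0, 0, 0]], [[0.18, -0.36, 0], [0, 0, 0]], [[0.18, -0.36, 0], [0, 0, 0]], [[0.18, -0.36, 0], [0, 0, 0]], [[0.18, -0.36, 0], [0, 0, 0]], [[0.18, -0.36, 0], [0, 0, 0]], [[0.18, -0.36, 0], [0, 0, 0]], [[0.18, -0.36, 0], [0, 0, 0]], [[0.18, -0.36, 0], [0, 0, 0]], [[0.18, -0.36, 0], [0, 0, 0]], [[0.16, -0.38, 0], [0, 0, 0]], [[0, 0, 0], [0, 0, 0]], [[0, 0, 0], [0, 0, 0]]]'

```text
time_s: 21.15
eef_pos: [0.4997, -0.0416, 0.1053]
tool_rot: [0.999, 0.034, -0.0, 0.0]
contact_force: [0.4, 0.3, -0.7]
gripper_width: 0.098
grasp_force: 30.9
```

>>> apply_moves --steps '[[[0, 0, 0.3], [0, 0, 0]], [[0, 0, 0.3], [0, 0, 0]], [[0, 0, 0.3], [0, 0, 0]], [[0, 0, 0.3], [0, 0, 0]], [[0, 0, 0.3], [0, 0, 0]], [[0, 0, 0.2], [0, 0, 0]], [[0, 0, 0.1], [0, 0, 0]], [[0, 0, 0.07], [0, 0, 0]], [[0, 0, 0], [0, 0, 0]], [[0, 0, 0], [0, 0, 0]]]'

```text
time_s: 22.15
eef_pos: [0.5001, -0.0418, 0.0122]
tool_rot: [0.999, 0.032, 0.0, 0.0]
contact_force: [-0.1, 0.9, -1.0]
gripper_width: 0.1
grasp_force: 30.9
```

>>> apply_moves --steps '[[[0, 0, 0], [0, 0, 0]], [[0, 0, 0], [0, 0, 0]], [[0, 0, 0], [0, 0, 0]], [[0, 0, 0], [0, 0, 0]], [[0, 0, 0], [0, 0, 0]], [[0, 0, -0.1], [0, 0, 0]], [[0, 0, -0.2], [0, 0, 0]], [[0, 0, -0.4], [0, 0, 0]], [[0, 0, -0.4], [0, 0, 0]], [[0, 0, -0.4], [0, 0, 0]], [[0, 0, -0.4], [0, 0, 0]], [[0, 0, -0.4], [0, 0, 0]], [[0, 0, 0], [0, 0, 0]]]' --claw 0.25

```text
time_s: 23.45
eef_pos: [0.5015, -0.0421, 0.13]
tool_rot: [0.999, 0.032, 0.003, 0.001]
contact_force: [-0.7, -0.3, 0.2]
gripper_width: 0.248
grasp_force: 0.0
```

Run:
```python
from h import *
plan(.5631,.2519,.13,24)
s=robot.get_state();c=robot.capture("wrist");cv2.imwrite("pics/w4.png",c["color"][:,:,::-1])
```

```text
t 23.45 pos [ 0.5015 -0.0421  0.13  ] h 3.69 rz units -3.38 shift after turn, units [ 3.52 -4.87  0.  ] tilt deg [ 0.11 -0.34 -0.  ] w 0.248 F [-0.7 -0.3  0.2] gf 0.0
```

View pics/w4.png

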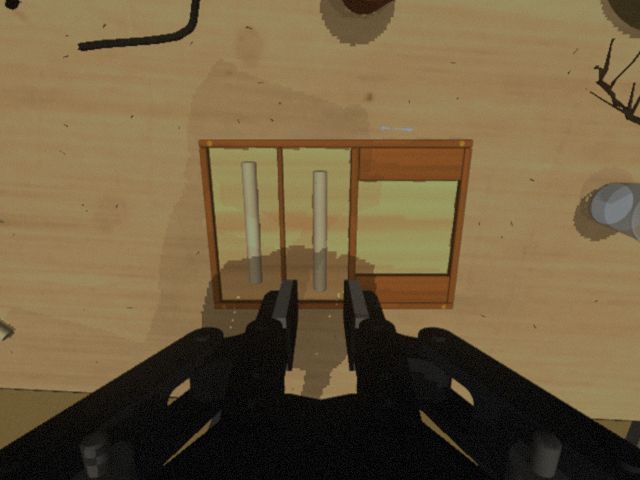

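Both sticks lie flat, one per lane, at (253,223) and (320,231). Next is the wide pot.

>>> apply_moves --steps '[[[0.11, -0.39, 0], [0, 0, 0]], [[0.11, -0.39, 0], [0, 0, 0]], [[0.11, -0.39, 0], [0, 0, 0]], [[0.11, -0.39, 0], [0, 0, 0]], [[0.11, -0.39, 0], [0, 0, 0]], [[0.11, -0.39, 0], [0, 0, 0]], [[0.11, -0.39, 0], [0, 0, 0]], [[0.11, -0.39, 0], [0, 0, 0]], [[0.11, -0.39, 0], [0, 0, 0]], [[0.11, -0.39, 0], [0, 0, 0]], [[0.11, -0.39, 0], [0, 0, 0]], [[0.11, -0.39, 0], [0, 0, 0]], [[0.11, -0.39, 0], [0, 0, 0]], [[0.1, -0.38, 0], [0, 0, 0]], [[0.08, -0.34, 0], [0, 0, 0]], [[0, 0, 0], [0, 0, 0]], [[0, 0, 0], [0, 0, 0]]]' --claw 1

```text
time_s: 25.2
eef_pos: [0.5609, 0.2521, 0.1257]
tool_rot: [0.999, 0.033, -0.001, 0.0]
contact_force: [0.2, -0.4, -0.1]
gripper_width: 1.0
grasp_force: 0.0
```

Run:
```python
from h import *
plan(.5631,.2519,.013,3.6)
s=robot.get_state();c=robot.capture("wrist");cv2.imwrite("pics/w5.png",c["color"][:,:,::-1])
t=np.linspace(0,2*np.pi,8,endpoint=False)
print(proj(c,np.c_[.5631+.032*np.cos(t),.2519+.032*np.sin(t),t*0+.042],s).round(0).tolist())
```

```text
t 25.2 pos [0.5609 0.2521 0.1257] h 3.73 rz units 0.02 shift after turn, units [0.04 0.01 2.25] tilt deg [0.05 0.11 0.  ] w 1.0 F [ 0.2 -0.4 -0.1] gf 0.0
[[325.0, 195.0], [291.0, 207.0], [276.0, 237.0], [288.0, 268.0], [318.0, 282.0], [350.0, 272.0], [366.0, 243.0], [356.0, 211.0]]
```

View pics/w5.png

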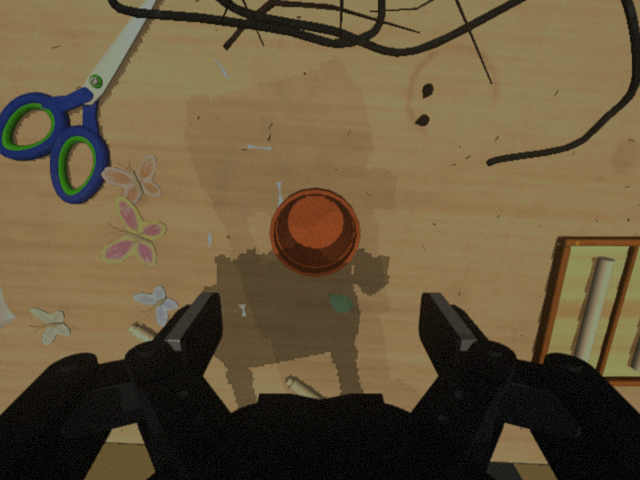

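The rim centre is at (315,232) against a predicted (321,239), so I'm correcting by about +5 mm in x and -4 mm in tool y.

>>> apply_moves --steps '[[[0.07, -0.04, 0], [0, 0, 0]], [[0.07, -0.03, 0], [0, 0, 0]], [[0, 0, 0.3], [0, 0, 0]], [[0, 0, 0.3], [0, 0, 0]], [[0, 0, 0.3], [0, 0, 0]], [[0, 0, 0.3], [0, 0, 0]], [[0, 0, 0.3], [0, 0, 0]], [[0, 0, 0.3], [0, 0, 0]], [[0, 0, 0.3], [0, 0, 0]], [[0, 0, 0.1], [0, 0, 0]], [[0, 0, 0.05], [0, 0, 0]], [[0, 0, 0], [0, 0, 0]], [[0, 0, 0], [0, 0, 0]]]'

```text
time_s: 26.55
eef_pos: [0.5688, 0.2565, 0.0149]
tool_rot: [0.999, 0.032, 0.001, -0.0]
contact_force: [-0.3, -0.6, 0.0]
gripper_width: 0.995
grasp_force: 0.0
```

>>> apply_moves --steps '[[[0, 0, 0], [0, 0, 0]], [[0, 0, 0], [0, 0, 0]], [[0, 0, 0], [0, 0, 0]], [[0, 0, 0], [0, 0, 0]], [[0, 0, 0], [0, 0, 0]], [[0, 0, 0], [0, 0, 0]], [[0, 0, 0], [0, 0, 0]], [[0, 0, 0], [0, 0, 0]], [[0, 0, 0], [0, 0, 0]], [[0, 0, 0], [0, 0, 0]]]' --claw 0 --grip_force 30

```text
time_s: 27.55
eef_pos: [0.5688, 0.2565, 0.015]
tool_rot: [0.999, 0.032, 0.001, -0.0]
contact_force: [-0.4, 0.2, 6.2]
gripper_width: 0.729
grasp_force: 33.5
```

>>> apply_moves --steps '[[[0, 0, -0.1], [0, 0, 0]], [[0, 0, -0.3], [0, 0, 0]], [[0, 0, -0.3], [0, 0, 0]], [[0, 0, -0.3], [0, 0, 0]], [[0, 0, -0.3], [0, 0, 0]], [[0, 0, 0], [0, 0, 0]]]'

```text
time_s: 28.15
eef_pos: [0.57, 0.2569, 0.0828]
tool_rot: [0.999, 0.032, 0.003, -0.001]
contact_force: [0.6, 0.1, 0.0]
gripper_width: 0.727
grasp_force: 32.9
```

Run:
```python
from h import *
plan(.504,-.114,.08,3.6)
s=robot.get_state();c=robot.capture("wrist");cv2.imwrite("pics/w6.png",c["color"][:,:,::-1])
```

```text
t 28.15 pos [0.57   0.2569 0.0828] h 3.69 rz units 0.02 shift after turn, units [-1.78  7.32  0.06] tilt deg [-0.08 -0.33  0.  ] w 0.727 F [0.6 0.1 0. ] gf 32.9
```

View pics/w6.png

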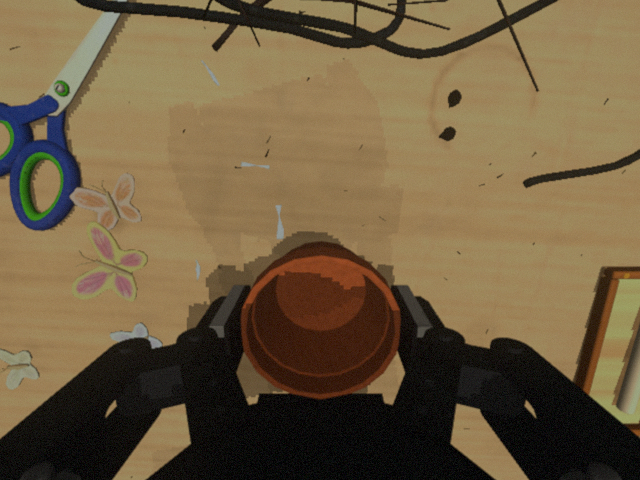

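The wide pot is held upright and centred at (320,325), so I'm carrying it to the well.

>>> apply_moves --steps '[[[-0.05, 0.2, 0], [0, 0, 0]], [[-0.09, 0.4, 0], [0, 0, 0]], [[-0.1, 0.4, 0], [0, 0, 0]], [[-0.1, 0.4, 0], [0, 0, 0]], [[-0.1, 0.4, 0], [0, 0, 0]], [[-0.1, 0.4, 0], [0, 0, 0]], [[-0.1, 0.4, 0], [0, 0, 0]], [[-0.1, 0.4, 0], [0, 0, 0]], [[-0.1, 0.4, 0], [0, 0, 0]], [[-0.1, 0.4, 0], [0, 0, 0]], [[-0.1, 0.4, 0], [0, 0, 0]], [[-0.1, 0.4, 0], [0, 0, 0]], [[-0.1, 0.4, 0], [0, 0, 0]], [[-0.1, 0.4, 0], [0, 0, 0]], [[-0.1, 0.4, 0], [0, 0, 0]], [[-0.1, 0.4, 0], [0, 0, 0]], [[-0.1, 0.4, 0], [0, 0, 0]], [[-0.1, 0.4, 0], [0, 0, 0]], [[-0.1, 0.4, 0], [0, 0, 0]], [[-0.04, 0.32, 0], [0, 0, 0]]]'

```text
time_s: 30.2
eef_pos: [0.498, -0.1362, 0.0786]
tool_rot: [0.999, 0.032, -0.001, -0.0]
contact_force: [-0.1, 0.3, -0.8]
gripper_width: 0.728
grasp_force: 32.9
```

>>> apply_moves --steps '[[[0, 0, 0], [0, 0, 0]], [[0, 0, 0], [0, 0, 0]]]'

```text
time_s: 30.4
eef_pos: [0.4989, -0.135, 0.0789]
tool_rot: [0.999, 0.032, -0.0, -0.0]
contact_force: [0.2, -1.1, -0.4]
gripper_width: 0.724
grasp_force: 33.0
```

Run:
```python
from h import *
plan(.504,-.114,.0205,3.6)
```

```text
t 30.4 pos [ 0.4989 -0.135   0.0789] h 3.63 rz units 0.0 shift after turn, units [ 0.13 -0.41  1.17] tilt deg [-0.03  0.04 -0.  ] w 0.724 F [ 0.2 -1.1 -0.4] gf 33.0
```

>>> apply_moves --steps '[[[0.06, -0.2, 0], [0, 0, 0]], [[0.07, -0.21, 0], [0, 0, 0]], [[0, 0, 0], [0, 0, 0]], [[0, 0, 0.2], [0, 0, 0]], [[0, 0, 0.3], [0, 0, 0]], [[0, 0, 0.3], [0, 0, 0]], [[0, 0, 0.2], [0, 0, 0]], [[0, 0, 0.1], [0, 0, 0]], [[0, 0, 0.07], [0, 0, 0]], [[0, 0, 0], [0, 0, 0]], [[0, 0, 0], [0, 0, 0]]]'

```text
time_s: 31.5
eef_pos: [0.5048, -0.1142, 0.0211]
tool_rot: [0.999, 0.032, 0.0, 0.0]
contact_force: [-1.2, -0.8, -1.2]
gripper_width: 0.728
grasp_force: 33.0
```

Run:
```python
from h import *
plan(.504,-.114,.0195,3.6)
c=robot.capture("side");cv2.imwrite("pics/s2.png",cv2.resize(c["color"][210:310,260:400],(770,550),interpolation=cv2.INTER_CUBIC)[:,:,::-1])
```

```text
t 31.5 pos [ 0.5048 -0.1142  0.0211] h 3.68 rz units 0.01 shift after turn, units [-0.02 -0.01  0.03] tilt deg [ 0.02 -0.04 -0.  ] w 0.728 F [-1.2 -0.8 -1.2] gf 33.0
```

View pics/s2.png

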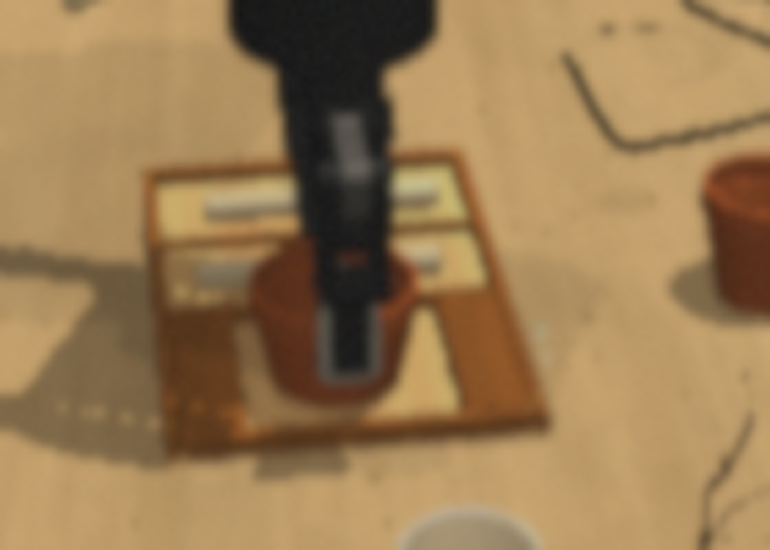

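The pot hangs over the well floor, centred and upright. I'm releasing it.

>>> apply_moves --steps '[[[0, 0, 0.03], [0, 0, 0]], [[0, 0, 0], [0, 0, 0]], [[0, 0, 0], [0, 0, 0]]]'

```text
time_s: 31.85
eef_pos: [0.5045, -0.1141, 0.0194]
tool_rot: [0.999, 0.032, 0.0, 0.0]
contact_force: [0.1, -0.2, -0.7]
gripper_width: 0.731
grasp_force: 33.0
```

>>> apply_moves --steps '[[[0, 0, 0], [0, 0, 0]], [[0, 0, 0], [0, 0, 0]], [[0, 0, 0], [0, 0, 0]], [[0, 0, 0], [0, 0, 0]], [[0, 0, 0], [0, 0, 0]], [[0, 0, 0], [0, 0, 0]], [[0, 0, -0.2], [0, 0, 0]], [[0, 0, -0.4], [0, 0, 0]], [[0, 0, -0.4], [0, 0, 0]], [[0, 0, -0.4], [0, 0, 0]], [[0, 0, -0.4], [0, 0, 0]], [[0, 0, -0.4], [0, 0, 0]], [[0, 0, 0], [0, 0, 0]], [[0, 0, 0], [0, 0, 0]]]' --claw 1

```text
time_s: 33.25
eef_pos: [0.5045, -0.1141, 0.1297]
tool_rot: [0.999, 0.032, 0.0, 0.0]
contact_force: [0.3, -0.7, -0.5]
gripper_width: 0.999
grasp_force: 0.0
```

Run:
```python
from h import *
plan(.6747,-.0628,.13,3.6)
s=robot.get_state();c=robot.capture("wrist");cv2.imwrite("pics/w7.png",c["color"][:,:,::-1])
```

```text
t 33.25 pos [ 0.5045 -0.1141  0.1297] h 3.69 rz units 0.01 shift after turn, units [ 3.46 -0.81 -0.01] tilt deg [ 0.03 -0.05 -0.  ] w 0.999 F [ 0.3 -0.7 -0.5] gf 0.0
```

View pics/w7.png

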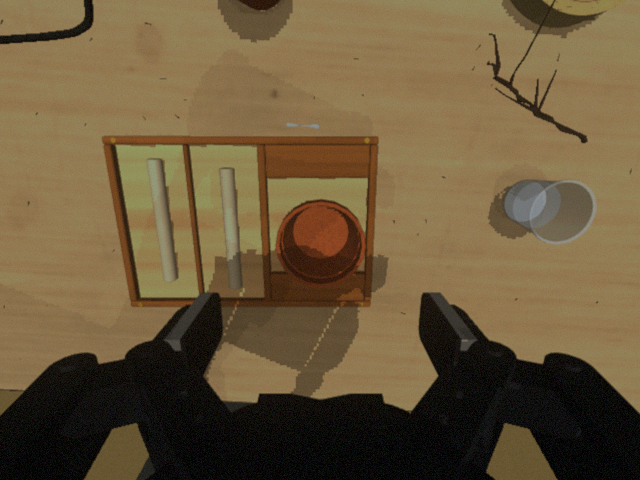

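The wide pot stands in the well, with its rim centre at (320,241). On to the narrow pot.

>>> apply_moves --steps '[[[0.2, -0.05, 0], [0, 0, 0]], [[0.3, -0.07, 0], [0, 0, 0]], [[0.3, -0.07, 0], [0, 0, 0]], [[0.3, -0.07, 0], [0, 0, 0]], [[0.3, -0.07, 0], [0, 0, 0]], [[0.3, -0.07, 0], [0, 0, 0]], [[0.3, -0.07, 0], [0, 0, 0]], [[0.3, -0.07, 0], [0, 0, 0]], [[0.3, -0.07, 0], [0, 0, 0]], [[0.3, -0.07, 0], [0, 0, 0]], [[0.3, -0.07, 0], [0, 0, 0]], [[0.26, -0.06, 0], [0, 0, 0]], [[0, 0, 0], [0, 0, 0]], [[0, 0, 0], [0, 0, 0]], [[0, 0, 0], [0, 0, 0]]]'

```text
time_s: 34.8
eef_pos: [0.6739, -0.0626, 0.1287]
tool_rot: [0.999, 0.032, -0.001, -0.0]
contact_force: [-0.0, 0.5, -0.4]
gripper_width: 0.998
grasp_force: 0.0
```

Run:
```python
from h import *
plan(.6747,-.0628,.036,3.6)
s=robot.get_state();c=robot.capture("wrist");cv2.imwrite("pics/w8.png",c["color"][:,:,::-1])
t=np.linspace(0,2*np.pi,4,endpoint=False)
print(proj(c,np.c_[.6747+.0265*np.cos(t),-.0628+.0265*np.sin(t),t*0+.052],s).round(0).tolist())
```

```text
t 34.8 pos [ 0.6739 -0.0626  0.1287] h 3.68 rz units 0.01 shift after turn, units [0.02 0.01 1.85] tilt deg [-0.01  0.08 -0.  ] w 0.998 F [-0.   0.5 -0.4] gf 0.0
[[324.0, 208.0], [283.0, 243.0], [319.0, 281.0], [360.0, 248.0]]
```

View pics/w8.png

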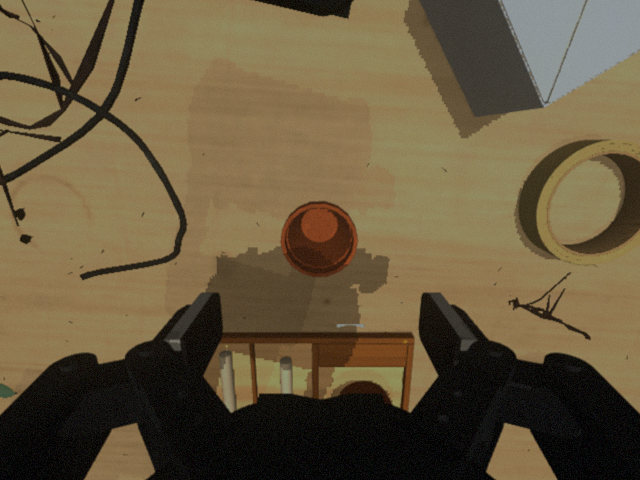

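Run:
```python
from h import *
c=robot.capture("wrist");s=robot.get_state()
n=bp(c,(320,239),.052,s);print('narrow',n)
s2=dict(s);s2["eef_pos"]=np.array([.5045,-.1141,.1297]);s2["tool_rot"]=np.array([.99949,.0321,0,0])
w=bp(c,(320.5,241.5),.046,s2);print('wide',w,'offs',w-s2["eef_pos"])
plan(*n[0,:2],.036,3.68)
```

```text
narrow [[ 0.6792272  -0.06168819  0.052     ]]
wide [[ 0.50592731 -0.11365702  0.046     ]] offs [[ 0.00142731  0.00044298 -0.0837    ]]
t 34.9 pos [ 0.6741 -0.0627  0.1292] h 3.67 rz units -0.0 shift after turn, units [ 0.1  -0.01  1.86] tilt deg [0.   0.03 0.  ] w 1.002 F [-0.8  0.1 -0.7] gf 0.0
```

>>> apply_moves --steps '[[[0.1, 0, 0], [0, 0, 0]], [[0, 0, 0.2], [0, 0, 0]], [[0, 0, 0.3], [0, 0, 0]], [[0, 0, 0.3], [0, 0, 0]], [[0, 0, 0.3], [0, 0, 0]], [[0, 0, 0.3], [0, 0, 0]], [[0, 0, 0.2], [0, 0, 0]], [[0, 0, 0.1], [0, 0, 0]], [[0, 0, 0.1], [0, 0, 0]], [[0, 0, 0.07], [0, 0, 0]], [[0, 0, 0], [0, 0, 0]], [[0, 0, 0], [0, 0, 0]]]'

```text
time_s: 36.1
eef_pos: [0.6798, -0.0623, 0.0362]
tool_rot: [0.999, 0.032, 0.0, 0.0]
contact_force: [0.1, 0.2, -0.2]
gripper_width: 1.003
grasp_force: 0.0
```

>>> apply_moves --steps '[[[0, 0, 0], [0, 0, 0]], [[0, 0, 0], [0, 0, 0]], [[0, 0, 0], [0, 0, 0]], [[0, 0, 0], [0, 0, 0]], [[0, 0, 0], [0, 0, 0]], [[0, 0, 0], [0, 0, 0]], [[0, 0, 0], [0, 0, 0]], [[0, 0, 0], [0, 0, 0]], [[0, 0, 0], [0, 0, 0]], [[0, 0, 0], [0, 0, 0]]]' --claw 0 --grip_force 30

```text
time_s: 37.1
eef_pos: [0.68, -0.0622, 0.0365]
tool_rot: [0.999, 0.032, 0.001, 0.0]
contact_force: [0.3, 0.4, 5.2]
gripper_width: 0.606
grasp_force: 31.7
```

Run:
```python
from h import *
plan(.6792,-.0617,.036,3.68)
c=robot.capture("side");cv2.imwrite("pics/s3.png",cv2.resize(c["color"][200:280,360:450],(675,600),interpolation=cv2.INTER_CUBIC)[:,:,::-1])
s=robot.get_state();e=s["eef_pos"]
for z in(.0,.041,.052): print(z,((proj(c,[[e[0],e[1]-.0265,z]])-[360,200])*7.5).round(0))
```

```text
t 37.1 pos [ 0.68   -0.0622  0.0365] h 3.69 rz units 0.0 shift after turn, units [-0.02 -0.01  0.01] tilt deg [ 0.02 -0.08 -0.  ] w 0.606 F [0.3 0.4 5.2] gf 31.7
0.0 [[310. 519.]]
0.041 [[321. 397.]]
0.052 [[324. 363.]]
```

View pics/s3.png

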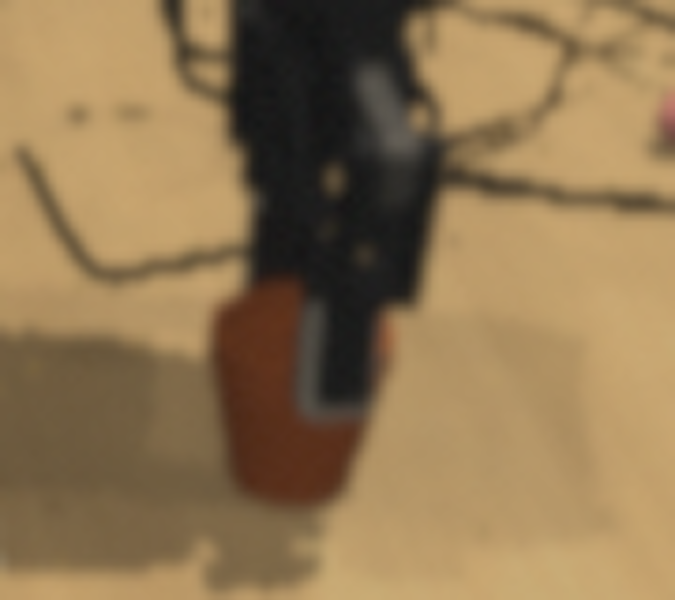

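The side view shows the tips about 41 mm up the pot, clear of where the wide rim will be. The narrow pot sits 2–3 mm further back in the pads than the wide one did, so I'll aim the TCP at x≈0.507.

>>> apply_moves --steps '[[[0, 0, -0.1], [0, 0, 0]], [[0, 0, -0.3], [0, 0, 0]], [[0, 0, -0.4], [0, 0, 0]], [[0, 0, -0.4], [0, 0, 0]], [[0, 0, -0.3], [0, 0, 0]], [[-0.22, 0.05, 0], [0, 0, 0]], [[-0.3, 0.07, 0], [0, 0, 0]], [[-0.3, 0.07, 0], [0, 0, 0]], [[-0.3, 0.07, 0], [0, 0, 0]], [[-0.3, 0.07, 0], [0, 0, 0]], [[-0.3, 0.07, 0], [0, 0, 0]], [[-0.3, 0.07, 0], [0, 0, 0]], [[-0.3, 0.07, 0], [0, 0, 0]], [[-0.3, 0.07, 0], [0, 0, 0]], [[-0.3, 0.07, 0], [0, 0, 0]], [[-0.3, 0.07, 0], [0, 0, 0]], [[-0.3, 0.06, 0], [0, 0, 0]], [[0, 0, 0], [0, 0, 0]], [[0, 0, 0], [0, 0, 0]], [[0, 0, 0], [0, 0, 0]]]'

```text
time_s: 39.15
eef_pos: [0.5073, -0.1139, 0.1111]
tool_rot: [0.999, 0.032, 0.001, 0.0]
contact_force: [0.6, -0.3, -0.9]
gripper_width: 0.605
grasp_force: 31.4
```

Run:
```python
from h import *
plan(.507,-.114,.08,3.69)
s=robot.get_state();c=robot.capture("wrist");cv2.imwrite("pics/w9.png",c["color"][:,:,::-1])
print(proj(c,[[.5059,-.1137,.046]],s))
```

```text
t 39.15 pos [ 0.5073 -0.1139  0.1111] h 3.69 rz units 0.0 shift after turn, units [-0.01  0.    0.62] tilt deg [ 0.02 -0.06 -0.  ] w 0.605 F [ 0.6 -0.3 -0.9] gf 31.4
[[320.50755505 254.0935407 ]]
```

View pics/w9.png

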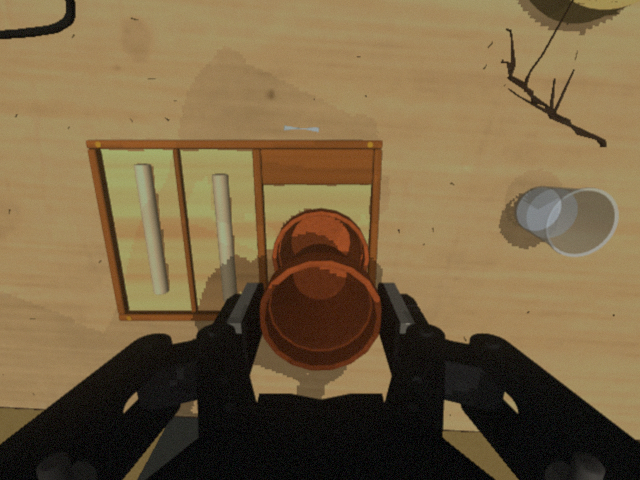

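The narrow pot is held with its rim centre at (321,315), above the wide pot at (320,254).

Run:
```python
from h import *
s=robot.get_state();c=robot.capture("wrist")
print(bp(c,[(321,315.5)],s["eef_pos"][2]+.0155,s)-s["eef_pos"], bp(c,[(322,254)],.046,s))
plan(.507,-.114,.0455,3.69)
```

```text
[[-7.68290798e-04  4.96468744e-05  1.55000000e-02]] [[ 0.50597861 -0.11458205  0.046     ]]
t 39.25 pos [ 0.5071 -0.1138  0.1108] h 3.71 rz units 0.0 shift after turn, units [-0.    0.    1.31] tilt deg [ 0.01 -0.02 -0.  ] w 0.6 F [ 0.   0.1 -1. ] gf 31.4
```

>>> apply_moves --steps '[[[0, 0, 0.2], [0, 0, 0]], [[0, 0, 0.2], [0, 0, 0]], [[0, 0, 0.2], [0, 0, 0]], [[0, 0, 0.2], [0, 0, 0]], [[0, 0, 0.15], [0, 0, 0]], [[0, 0, 0.1], [0, 0, 0]], [[0, 0, 0.1], [0, 0, 0]], [[0, 0, 0], [0, 0, 0]], [[0, 0, 0], [0, 0, 0]]]'

```text
time_s: 40.15
eef_pos: [0.5067, -0.114, 0.0534]
tool_rot: [0.999, 0.032, 0.0, 0.0]
contact_force: [0.5, 0.5, -0.2]
gripper_width: 0.6
grasp_force: 31.4
```

>>> apply_moves --steps '[[[0, 0, 0.05], [0, 0, 0]], [[0, 0, 0.05], [0, 0, 0]], [[0, 0, 0.04], [0, 0, 0]], [[0, 0, 0], [0, 0, 0]], [[0, 0, 0], [0, 0, 0]]]'

```text
time_s: 40.65
eef_pos: [0.5065, -0.1139, 0.0462]
tool_rot: [0.999, 0.032, -0.0, 0.0]
contact_force: [0.2, -0.9, -0.5]
gripper_width: 0.6
grasp_force: 31.4
```

>>> apply_moves --steps '[[[0, 0, 0.02], [0, 0, 0]], [[0, 0, 0], [0, 0, 0]], [[0, 0, 0], [0, 0, 0]]]'

```text
time_s: 40.95
eef_pos: [0.5065, -0.1139, 0.0453]
tool_rot: [0.999, 0.032, 0.0, 0.0]
contact_force: [-0.1, -0.1, -0.6]
gripper_width: 0.604
grasp_force: 31.4
```

>>> apply_moves --steps '[[[0, 0, 0], [0, 0, 0]], [[0, 0, 0], [0, 0, 0]], [[0, 0, 0], [0, 0, 0]], [[0, 0, 0], [0, 0, 0]], [[0, 0, 0], [0, 0, 0]], [[0, 0, 0], [0, 0, 0]], [[0, 0, -0.2], [0, 0, 0]], [[0, 0, -0.4], [0, 0, 0]], [[0, 0, -0.4], [0, 0, 0]], [[0, 0, -0.4], [0, 0, 0]], [[0, 0, -0.4], [0, 0, 0]], [[0, 0, -0.4], [0, 0, 0]], [[0, 0, 0], [0, 0, 0]], [[0, 0, 0], [0, 0, 0]], [[0, 0, 0], [0, 0, 0]]]' --claw 1

```text
time_s: 42.45
eef_pos: [0.5059, -0.1137, 0.1546]
tool_rot: [0.999, 0.032, -0.001, -0.0]
contact_force: [0.5, 0.3, -0.3]
gripper_width: 1.004
grasp_force: 0.0
```

Run:
```python
from h import *
s=robot.get_state();c=robot.capture("wrist");im=c["color"].astype(int)
plan(.507,-.114,.15,3.69)
# predicted rim extents vs picture: transitions around the pots
t=np.linspace(0,2*np.pi,60)
for n,r,z in(("wide",.032,.046),("narrow",.0265,.060)):
    p=proj(c,np.c_[.506+r*np.cos(t),-.114+r*np.sin(t),t*0+z],s);print(n,p.min(0).round(0),p.max(0).round(0))
hsv=cv2.cvtColor(c["color"],cv2.COLOR_RGB2HSV)
print("row profile V,col320"); x=320
print([(r,*hsv[r,x].tolist()) for r in range(180,310,3)])
r=int(p[:,1].mean());print(r,[(q,*hsv[r,q].tolist()) for q in range(255,390,3)])
```

```text
t 42.5 pos [ 0.5059 -0.1137  0.1544] h 3.69 rz units -0.0 shift after turn, units [0.02 0.01 0.09] tilt deg [-0.04  0.1  -0.  ] w 1.002 F [0.3 0.  0.4] gf 0.0
wide [280. 193.] [362. 272.]
narrow [286. 203.] [357. 272.]
row profile V,col320
[(180, 26, 105, 146), (183, 25, 107, 146), (186, 23, 110, 146), (189, 22, 117, 146), (192, 22, 111, 149), (195, 21, 131, 99), (198, 9, 182, 129), (201, 10, 195, 90), (204, 9, 182, 77), (207, 9, 189, 123), (210, 11, 198, 102), (213, 11, 203, 127), (216, 10, 193, 132), (219, 10, 190, 126), (222, 10, 188, 138), (225, 11, 198, 135), (228, 11, 200, 135), (231, 10, 192, 133), (234, 10, 200, 135), (237, 10, 192, 126), (240, 10, 189, 139), (243, 10, 190, 74), (246, 12, 231, 73), (249, 11, 198, 81), (252, 10, 200, 60), (255, 12, 190, 59), (258, 10, 209, 61), (261, 14, 191, 60), (264, 11, 173, 75), (267, 10, 147, 52), (270, 11, 231, 63), (273, 10, 185, 87), (276, 13, 192, 85), (279, 12, 188, 69), (282, 14, 209, 72), (285, 14, 190, 74), (288, 12, 165, 68), (291, 15, 180, 71), (294, 13, 176, 74), (297, 18, 122, 92), (300, 19, 116, 92), (303, 18, 125, 90), (306
[... 258 characters left out ...]
, 94), (288, 10, 190, 106), (291, 11, 208, 76), (294, 10, 199, 64), (297, 12, 222, 62), (300, 10, 201, 66), (303, 9, 187, 71), (306, 11, 204, 70), (309, 10, 198, 116), (312, 10, 195, 135), (315, 9, 189, 135), (318, 10, 194, 137), (321, 10, 199, 132), (324, 9, 188, 140), (327, 9, 192, 138), (330, 10, 189, 136), (333, 12, 216, 78), (336, 12, 226, 70), (339, 7, 193, 74), (342, 12, 199, 68), (345, 10, 210, 68), (348, 11, 171, 67), (351, 10, 172, 83), (354, 10, 190, 138), (357, 13, 194, 59), (360, 10, 188, 138), (363, 12, 167, 75), (366, 13, 193, 111), (369, 16, 150, 124), (372, 19, 105, 148), (375, 18, 110, 146), (378, 17, 109, 150), (381, 18, 112, 146), (384, 18, 111, 143), (387, 17, 110, 146)]
```

```bash
python3 -c "
from station import robot
print(robot.close_job())"
```

```text
the job is handed in; nothing more can be done
None
```

I packed the caddy and handed the job in: one full-length stick lies in each lane, the wide pot stands in the well, and the narrow pot was released about 1 mm above its seat and measured centred in it. I didn't touch the stubs or the beaker, and hand-in gave no verdict.

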